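Slide two taper bearings into their cups

ROBOT

A 7-joint arm with a two-finger parallel gripper is mounted at the origin on a cart in front of the work surface, level with it; the furniture and walls round the work are solid. World frame = base frame: x ahead of the robot, y to its left, z up, the work surface at z = 0. Lengths are in mm, angles in rad, forces in N, time in s.
With the tool pointing down it reaches from about 350 to 900 mm from the base axis. Payload 8.1 kg.
Tool frame: the origin (TCP) lies midway between the tips of the shut fingers; the grasp point (between the pads) lies 19 mm behind it (bot.hold_point_z is the distance from the TCP to the grasp point, in mm); z points along the fingers, y is the line along which they close (so a half turn about z gives the same grasp; the last joint's range is limited). The gripper opens to 92 mm and grips with 3 to 60 N. Pads are 19 mm wide; open, the fingers measure 130 mm over their backs; the gripper's body (75 mm by 190 mm) begins 47 mm behind the grasp point.
Start: joints at [-1.393, 0.434, 0.025, 1.573, -0.012, 1.134, -0.075], TCP at [173.23, 600.527, 226.742] pointing down, gripper open.
Joint ranges: [-2.62, 2.62], [-0.44, 2.09], [-1.27, 1.32], [0.08, 2.57], [-1.32, 4.46], [0.12, 2], [-2.74, 2.74]. Speed limits (rad/s): [2.22, 2.22, 3.01, 3.01, 3.14, 3.14, 3.14].

INTERFACE

Orientations are given as a rotation vector (axis times angle).
In Python, from cell import bot, optics gives the robot as it stands (bot), with the cameras (optics).
- The arm moves only by the tool step_hand, called after "Call:" by a JSON object that holds its "fn" and its "kwargs", one argument or row to a line. Schema: {"type":"object","properties":{"motion":{"type":"object","properties":{"x":{"type":"array","items":{"type":"number"},"minItems":1,"maxItems":10},"y":{"type":"array","items":{"type":"number"},"minItems":1,"maxItems":10},"z":{"type":"array","items":{"type":"number"},"minItems":1,"maxItems":10},"spin":{"type":"array","items":{"type":"number"},"minItems":1,"maxItems":10},"finger_gap":{"type":"array","items":{"type":"number"},"minItems":1,"maxItems":10}},"additionalProperties":false,"required":["x","y","z","spin","finger_gap"]},"grip_force":{"type":"number"},"only":{"type":"string"},"quiet":{"type":"boolean"},"lines":{"type":"string"}},"required":["motion"],"additionalProperties":false}. motion is an object with one list for each field, all of the same length, 1 to 10, a row being the entries at one place: x, y, z (the shift in shares of the most that a row can go, 1 being 62.5 mm), spin (a turn about the tool's z in a scale on which 1.0 is pi/2 rad), finger_gap (the opening from 0.0 (shut) to 1.0 (fully open)); each row shifts and turns the commanded pose from where the row before left it, along the tool's axes as they then stand; what a row does not reach is not made up. A row lasts 1/8 s, in which the tool goes at most 62.5 mm and 0.188 rad, less where a joint would pass 70% of its speed; a pose out of reach is approached as far as the arm can. The fingers move at their own pace and stop on an object; grip_force is the grip in N (left out, the last holds). Time passes only in rows, so rows that do not move let the fingers close. The tool returns the time, the measured TCP pose, the force, the opening and the grip force at its end. only (a regular expression) keeps the lines of the reply that match it, lines (a string "A,B") keeps lines A to B, and quiet returns only ok. Input that does not fit is refused with a message, and nothing moves.
- bot.state(): the state, without advancing time (a new reading comes with each control period).
- optics.read_camera(name): name is "scene" or "top" or "wrist"; returns the picture (420x560x3 uint8, blue, green, red); there is no depth.
- optics.camera_model(name): a dict with "camera_matrix" (3x3 intrinsics, pixels), "position" and "orientation" of the camera in the world; the wrist camera has in their place "tool_from_camera" (4x4, takes a point from camera to tool coordinates, whose origin is the TCP and whose axes are the flange's). Camera axes: x right, y up, looking along -z (the intrinsics and any distortion apply to the point x, -y, -z); pixel columns grow to the right and rows downward; lengths in mm; the calibration is good to about 2 mm. A picture is of the moment at which its call begins: read the wrist's pose just before it. camera_model takes no time and is no camera call.
- bot.job_done(): hands the job in; it is judged then, once.
The state is a dict: "clock": time; "joint_pos": joint angles; "joint_vel": joint speeds; "joint_torque": joint torques, N m; "tcp_pos": TCP position; "ee_rot": TCP orientation; "contact_force": force on the tool from outside, world axes, zero at the start; "ft_torque": the same for the moment, N m; "width": opening from 0.0 (shut) to 1.0 (fully open); "grasp_force": force on a finger pad.
Only numpy, scipy, OpenCV 4.12 (cv2) and the standard library are available. Lean on these libraries where they do the work, as an engineer would, in place of code of your own. Each camera call takes 0.05 s, during which the arm holds its last target. There are 200 camera calls.

TASK

Slide each of the two taper roller bearings across the top face of the gearbox housing into the cup of its own size, and press it down until it sits fully home, level and central. Do not pick them up, because the rollers are held in only by grease, and leave the gear waiting beside them where it is.

Things in the scene. Friction and masses are not known exactly. Their poses are not given: they have to be found in the camera images.
- housing: fixed gearbox end housing, 420 mm along y, 160 mm along x. Origin: centre of its underside. The flat top face, 90 mm above, holds both cups (towards +y, left) and the waiting parts (-y, right). Two dowels, 8 mm across, 6 mm high, stand on it at x, y = -52, 162 and 40, -201 mm; nothing else stands above the face
- cup_large (a point): centre of the large cup's mouth, level with the face, at x 22, y 140 mm of the housing; z up. A plain cone (half angle 25 deg) narrowing down: 86 mm across at the mouth, 58 mm across 30 mm below. A bearing slid over the edge tips in and mostly stays cocked, its trailing side high, until that side is pressed down
- cup_small (a point): centre of the small cup's mouth, level with the face, at x -38, y 52 mm of the housing; z up. Same shape: 72 mm across at the mouth, 44 mm across 30 mm below; it behaves like the large one
- bearing_large: the larger taper bearing: ring, rollers, cage hoop. A cone (half angle 25 deg), narrow end down: 67 mm across below, 88 mm at its 5 mm straight rim on top, 28 mm high, through bore 46 mm. Oiled (friction about 0.15), 0.45 kg. Starts on the face, touching its neighbours or within 10 mm. Home, its underside is 21 mm below the face, its rim 7 mm above. Origin: centre of underside
- bearing_small: the smaller taper bearing: ring, rollers, cage hoop. A cone (half angle 25 deg), narrow end down: 54 mm across below, 74 mm at its 5 mm straight rim on top, 26 mm high, through bore 42 mm. Oiled (friction about 0.15), 0.32 kg. Starts on the face, touching its neighbours or within 10 mm. Home, its underside is 19 mm below the face, its rim 7 mm above. Origin: centre of underside
- gear_ring: loose toothed gear wheel, 72 mm across, 18 mm high, lying flat on the face beside the bearings, to be left alone. Origin: centre of its underside

How it is judged:
By the outcome, as a careful person would: the job done as asked, in the order asked, and still so for the second after the job is handed in, with the robot touching nothing.
It also fails if it takes over 67 s, if anything falls off the work surface, if the arm or the gripper's body presses on something with over 40 N, if the wrist force passes 120 N, or if a joint passes its speed limit or range.

## Working session

There is one attempt and no reset: what is moved stays moved. The work goes in short steps, Python scripts to look and compute and a tool call to move; the robot and the scene stay as the last step left them, time stands still between calls to the robot, and variables do not carry over. Pictures are saved under pics/ and viewed, at most 10 in all, crops included, and the job is handed in when it is done.

```bash
ls; mkdir -p pics; cat > h.py <<'E'
import numpy as np, cv2
from cell import bot, optics
from scipy.spatial.transform import Rotation as R
E
python3 - <<'E'
from h import *
for n in("scene","top"):
    m=optics.camera_model(n); print(n,m); cv2.imwrite(f"pics/{n}0.png",optics.read_camera(n))
print(optics.camera_model("wrist")); s=bot.state(); print(s)
E
```

```text
cell.py
pics
scene {'camera_matrix': array([[439.84329161,   0.        , 277.4395487 ],
       [  0.        , 439.84329161, 205.41322741],
       [  0.        ,   0.        ,   1.        ]]), 'position': array([220.26912301, 552.57005403, 723.79912805]), 'orientation': array([ 0.24190483, -1.0056247 , -2.55020108])}
top {'camera_matrix': array([[454.22255439,   0.        , 274.10682147],
       [  0.        , 454.22255439, 209.11283995],
       [  0.        ,   0.        ,   1.        ]]), 'position': array([350.98252571,  25.11577223, 982.81032829]), 'orientation': array([ 0.08982735, -0.08829156, -1.56929326])}
{'camera_matrix': array([[351.05451415,   0.        , 279.04672654],
       [  0.        , 351.05451415, 212.28230242],
       [  0.        ,   0.        ,   1.        ]]), 'tool_from_camera': array([[ 7.21019334e-04,  9.63369346e-01,  2.68177149e-01,
         7.36661023e+01],
       [ 9.99999673e-01, -7.92874108e-04,  1.59638929e-04,
        -6.88647128e-02],
       [ 3.66421968e-04,  2.68176946e-01, -9.63369603e-01,
        -1.58226852e+02],
       [ 0.00000000e+00,  0.00000000e+00,  0.00000000e+00,
         1.00000000e+00]])}
{'clock': 0.1, 'joint_pos': array([-1.39261097,  0.43514204,  0.02498563,  1.57402297, -0.01159028,
        1.13399983, -0.07507689]), 'joint_vel': array([-0.00013091, -0.00176135,  0.00032004, -0.0010586 , -0.00100668,
        0.00198904, -0.00019186]), 'joint_torque': array([ 3.22345710e-03, -6.69125605e+01,  9.87973362e-01, -3.15145791e+01,
       -6.05481234e-02,  3.73491738e-02,  2.80654808e-05]), 'tcp_pos': array([173.1258913 , 600.0559826 , 226.02407229]), 'ee_rot': array([-4.39683975e-01, -3.11061421e+00,  2.24025654e-03]), 'contact_force': array([ 0.59102177,  0.27830801, -0.54074361]), 'ft_torque': array([0.01134412, 0.00607855, 0.00080893]), 'grasp_force': 0.0, 'width': 0.9949002246176435}
```

View pics/top0.png

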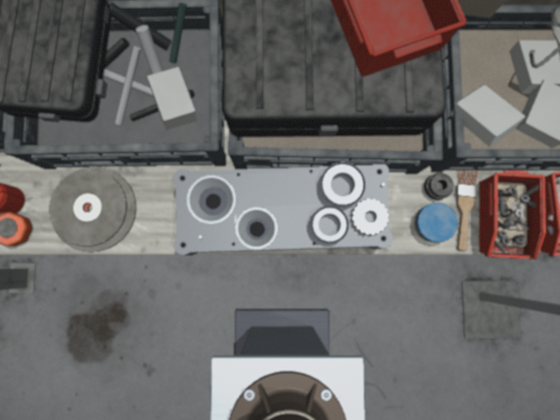

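View pics/scene0.png

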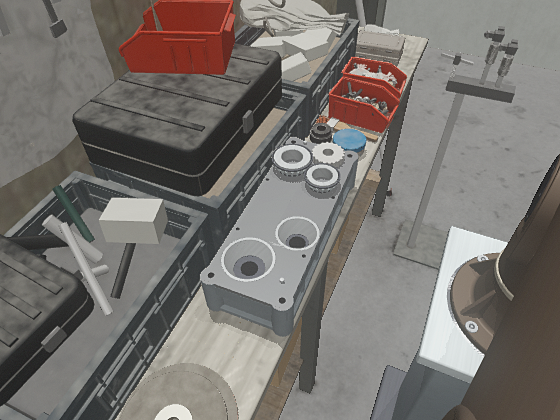

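The top view shows the large cup at about (212,200), the small cup at (257,229), the large bearing at (342,185), the small bearing at (328,226), the gear at (370,217) and the dowels near (200,237) and (382,184). In the scene view the cups are at (248,260) and (297,234), the bearings at (292,157) and (322,176), and the gear at (327,152).

```bash
cat >> h.py <<'E'
def cam(n):
    m=optics.camera_model(n); return m["camera_matrix"],np.array(m["position"]),R.from_rotvec(m["orientation"]).as_matrix()
def proj(n,p):
    K,c,r=cam(n); q=(np.atleast_2d(p)-c)@r; q=q*[1,-1,-1]; u=q@K.T; return u[:,:2]/u[:,2:]
def ray(n,uv):
    K,c,r=cam(n); d=np.linalg.inv(K)@[uv[0],uv[1],1]; return c,r@(d*[1,-1,-1])
def plane(n,uv,z):
    c,d=ray(n,uv); return c+d*(z-c[2])/d[2]
def tri(a,b):
    (c1,d1),(c2,d2)=ray("top",a),ray("scene",b)
    t=np.linalg.lstsq(np.c_[d1,-d2],c2-c1,rcond=None)[0]; p,q=c1+d1*t[0],c2+d2*t[1]; return (p+q)/2,np.linalg.norm(p-q)
def ell(img,uv,rad,thr=190):
    g=img.min(2); w=(g>thr).astype(np.uint8); cs,_=cv2.findContours(w,cv2.RETR_CCOMP,cv2.CHAIN_APPROX_NONE)
    o=[]
    for c in cs:
        if len(c)>25:
            e=cv2.fitEllipse(c)
            if np.hypot(e[0][0]-uv[0],e[0][1]-uv[1])<rad: o.append((np.round(e[0],1),np.round(e[1],1)))
    return o
E
python3 - <<'E'
from h import *
t=cv2.imread("pics/top0.png"); s=cv2.imread("pics/scene0.png")
P=dict(cl=((212,200),(248,260)),cs=((257,229),(297,234)),bl=((342,185),(292,157)),bs=((328,226),(322,176)),g=((370,217),(327,152)))
for k,(a,b) in P.items():
    print(k,tri(a,b)); print(' T',ell(t,a,9)); print(' S',ell(s,b,9))
E
```

```text
cl (array([472.90440564, 150.61846202,  81.54881413]), np.float64(1.8196057679159046))
 T [(array([211. , 199.3]), array([46.7, 47.5])), (array([210.9, 198.8]), array([45.2, 45.9]))]
 S [(array([247.8, 259.1]), array([42.6, 53.4])), (array([247.7, 259. ]), array([40.4, 50.1]))]
cs (array([414.95888488,  60.29124647,  82.61968397]), np.float64(2.429963121604172))
 T [(array([256. , 227.6]), array([40.9, 41.8])), (array([256.1, 227.7]), array([38.6, 38.8]))]
 S [(array([296.8, 233. ]), array([32.8, 43.2])), (array([297., 233.]), array([31.4, 40. ]))]
bl (array([ 497.10149147, -105.29172964,  114.91528076]), np.float64(0.7833416213681573))
 T [(array([342.4, 184. ]), array([37.8, 38.8])), (array([342.7, 183.6]), array([25.1, 25.9]))]
 S [(array([291.6, 156.4]), array([22.7, 35.3])), (array([291.6, 156.1]), array([15.8, 23.1]))]
bs (array([418.29776239, -77.21637699, 112.98347839]), np.float64(1.878341363542701))
 T [(array([329.3, 224.2]), array([31. , 31.5])), (array([329.6, 224. ]), array([23.5, 24.1]))]
 S [(array([321.8, 174.7]), array([19.9, 30.3])), (array([321.9, 174.5]), array([15.4, 22.4]))]
g (array([ 436.6319163 , -159.39329967,  106.89061013]), np.float64(2.7643041807548543))
 T [(array([370.6, 216. ]), array([34.2, 34.9])), (array([370.7, 215.7]), array([12.9, 13.7]))]
 S [(array([327.7, 152.2]), array([19.2, 30.5])), (array([327.7, 151.9]), array([ 8.3, 12.8]))]
```

```bash
python3 - <<'E'
from h import *
P=dict(cl=((211,199.1),(247.8,259)),cs=((256.05,227.6),(296.9,233)),bl=((342.55,183.8),(291.6,156.2)),bs=((329.45,224.1),(321.8,174.6)),g=((370.65,215.9),(327.7,152.0)))
W={}
for k,(a,b) in P.items():
    W[k],e=tri(a,b); print(k,W[k].round(1),round(e,1))
zz=dict(cl=90,cs=90,bl=118,bs=116,g=108)
for k,(a,b) in P.items(): print(k,plane("top",a,zz[k]).round(1),plane("scene",b,zz[k]).round(1))
d=W['cl']-W['cs'];yaw=np.arctan2(d[1],d[0])-np.arctan2(88,60);print(yaw,np.hypot(*d[:2]),np.hypot(60,88))
r=R.from_euler('z',yaw).as_matrix()
H=W['cl']-r@[22,140,0];print(H)
for k in W: print(k,(r.T@(W[k]-H)).round(1))
s=bot.state();print(R.from_rotvec(s['ee_rot']).as_matrix().round(3))
E
```

```text
cl [473.3 151.7  86. ] 0.2
cs [416.1  61.6  86.8] 0.3
bl [ 498.9 -106.4  115.7] 0.0
bs [420.9 -80.2 113.5] 0.1
g [ 437.4 -161.4  105.3] 0.5
cl [472.7 151.1  90. ] [471.8 154.3  90. ]
cs [416.   61.5  90. ] [415.   64.1  90. ]
bl [ 498.5 -106.   118. ] [ 497.9 -103.9  118. ]
bs [420.8 -79.9 116. ] [420.1 -77.6 116. ]
g [ 437.3 -160.8  108. ] [ 436.2 -158.4  108. ]
0.03282562393468169 106.72807329857692 106.50821564555478
[455.93133983  11.09391308  85.9668728 ]
cl [ 22. 140.   0.]
cs [-38.1  51.8   0.8]
bl [  39.1 -118.8   29.8]
bs [-38.  -90.1  27.5]
g [ -24.2 -171.8   19.4]
[[-0.961  0.277 -0.   ]
 [ 0.277  0.961 -0.001]
 [-0.    -0.001 -1.   ]]
```

Both views agree to within 0.5 mm. The cup spacing is 106.7 mm (106.5 nominal), and the tops stand about 29 and 27 mm above the face, as they should. I'll take the large bearing first, so I'm moving above it.

The rows are not in the units I measure in: shifts go in shares of 62.5 mm and turns go in shares of pi/2 rad. I convert before sending: -29 mm is -0.464, -25 mm is -0.4.

Call:
{"fn": "step_hand", "kwargs": {
  "motion": {"x":[-0.4,-0.4,-0.4,-0.4,-0.4,-0.4,-0.4,-0.4,-0.4,-0.4],"y":[-0.464,-0.464,-0.464,-0.464,-0.464,-0.464,-0.464,-0.464,-0.464,-0.464],"z":[0,0,0,0,0,0,0,0,0,0],"spin":[0,0,0,0,0,0,0,0,0,0],"finger_gap":[1,1,1,1,1,1,1,1,1,1]}
}}

```text
clock: 1.35
tcp_pos: [333.3, 251.3, 226.6]
ee_rot: [-0.44, -3.111, 0.0]
contact_force: [0.0, 0.0, -1.0]
width: 0.995
grasp_force: 0.0
```

Call:
{"fn": "step_hand", "kwargs": {
  "motion": {"x":[-0.416,-0.416,-0.416,-0.416,-0.416,-0.416,-0.416,-0.416,-0.416,-0.416],"y":[-0.48,-0.48,-0.48,-0.48,-0.48,-0.48,-0.48,-0.48,-0.48,-0.48],"z":[0,0,0,0,0,0,0,0,0,0],"spin":[0,0,0,0,0,0,0,0,0,0],"finger_gap":[1,1,1,1,1,1,1,1,1,1]}
}}

```text
clock: 2.6
tcp_pos: [499.9, -108.8, 226.5]
ee_rot: [-0.439, -3.11, -0.0]
contact_force: [-0.2, 0.1, -0.5]
width: 1.0
grasp_force: 0.0
```

Call:
{"fn": "step_hand", "kwargs": {
  "motion": {"x":[0,0,0,0,0],"y":[0,0,0,0,0],"z":[0,0,0,0,0],"spin":[-0.0891,-0.0891,-0.0891,0,0],"finger_gap":[1,1,1,1,1]}
}}

```text
clock: 3.22
tcp_pos: [499.6, -107.7, 226.6]
ee_rot: [0.213, -3.134, -0.0]
contact_force: [0.1, 0.0, -1.2]
width: 0.997
grasp_force: 0.0
```

```bash
cat >> h.py <<'E'
def wcam():
    s=bot.state(); T=np.eye(4); T[:3,:3]=R.from_rotvec(s['ee_rot']).as_matrix(); T[:3,3]=s['tcp_pos']
    m=optics.camera_model("wrist"); T=T@m["tool_from_camera"]; return m["camera_matrix"],T,optics.read_camera("wrist"),s
def wplane(K,T,uv,z):
    d=T[:3,:3]@(np.linalg.inv(K)@[uv[0],uv[1],1]*[1,-1,-1]); c=T[:3,3]; return c+d*(z-c[2])/d[2]
def tofs(s,p):
    "offset of world point in tool axes"
    return (R.from_rotvec(s['ee_rot']).as_matrix().T@(np.array(p)-s['tcp_pos'])).round(1)
def wlook(name,zs,thr=190,n=40):
    "all ellipses in wrist picture, centre in the planes z"
    K,T,im,s=wcam(); cv2.imwrite(f"pics/{name}.png",im)
    w=(im.min(2)>thr).astype(np.uint8); cs,_=cv2.findContours(w,cv2.RETR_CCOMP,cv2.CHAIN_APPROX_NONE)
    print('tcp',s['tcp_pos'].round(1),'F',s['contact_force'].round(1))
    for c in cs:
        if len(c)>n:
            out=[]
            for z in zs:
                p=np.array([wplane(K,T,q[0],z)[:2] for q in c],np.float32)
                e=cv2.fitEllipse(p); out.append((z,np.round(e[0],1).tolist(),np.round(e[1],1).tolist()))
            print(cv2.fitEllipse(c)[0],out)
    return s
E
python3 - <<'E'
from h import *
s=wlook("w1",[116,118],n=60); print(R.from_rotvec(s['ee_rot']).as_matrix().round(3))
E
```

```text
tcp [ 499.6 -107.7  226.6] F [ 0.1  0.  -1.2]
(258.7331848144531, 233.01217651367188) [(116, [520.3, -120.7], [21.5, 43.3]), (118, [519.6, -120.7], [21.3, 43.0])]
(20.326927185058594, 152.2074432373047) [(116, [480.6, -307.9], [14.6, 17.6]), (118, [480.2, -306.5], [14.5, 17.5])]
(219.53733825683594, 113.869873046875) [(116, [433.1, -160.8], [57.4, 64.8]), (118, [433.0, -160.4], [56.9, 64.3])]
(322.70733642578125, 99.44660949707031) [(116, [412.5, -87.1], [37.1, 51.4]), (118, [412.6, -87.3], [36.9, 51.0])]
[[-0.991 -0.136 -0.   ]
 [-0.136  0.991  0.   ]
 [ 0.     0.    -1.   ]]
```

View pics/w1.png

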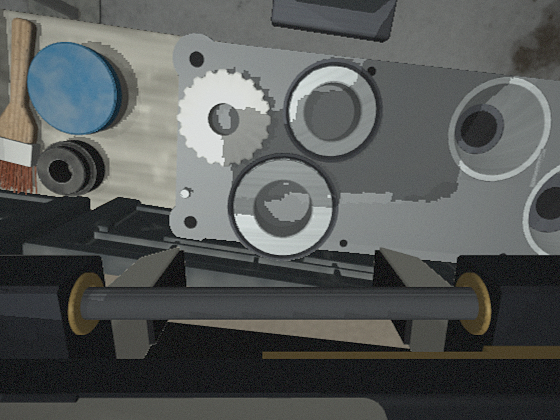

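The wrist view shows the large bearing centred at about (283,207), its rim running x 229–338 and y 153–260. The small bearing is at (333,109) and the gear at (223,117).

```bash
python3 - <<'E'
from h import *
K,T,im,s=wcam()
for z in (114,116,118):
    for nm,q in dict(L=[(229,207),(338,207),(283,153),(283,260)],S=[(285,110),(382,110),(333,61),(333,159)]).items():
        p=np.array([wplane(K,T,u,z)[:2] for u in q]);print(z,nm,p.mean(0).round(1),np.linalg.norm(p[0]-p[1]).round(1),np.linalg.norm(p[2]-p[3]).round(1))
# overlay of predicted rim for both top estimates
I=cv2.resize(im[40:280,150:420],None,fx=2.5,fy=2.5,interpolation=cv2.INTER_CUBIC)
Ti=np.linalg.inv(T); a=np.linspace(0,2*np.pi,100)
def pr(p):
    q=(Ti[:3,:3]@p.T+Ti[:3,3:]).T*[1,-1,-1]; u=q@K.T; return u[:,:2]/u[:,2:]
for c,r,z in(((498.9,-106.4),44,115.7),((420.9,-80.2),37,113.5)):
    u=pr(np.c_[c[0]+r*np.cos(a),c[1]+r*np.sin(a),np.full(100,z)]); cv2.polylines(I,[((u-[150,40])*2.5).astype(int)],True,(0,0,255),1)
cv2.imwrite("pics/ov1.png",I)
E
```

```text
114 L [ 497.2 -104.1] 86.9 88.3
114 S [418.5 -77.8] 71.9 69.9
116 L [ 496.7 -104.2] 86.3 87.6
116 S [418.5 -78.1] 71.3 69.3
118 L [ 496.2 -104.3] 85.6 87.0
118 S [418.6 -78.4] 70.8 68.8
```

View pics/ov1.png

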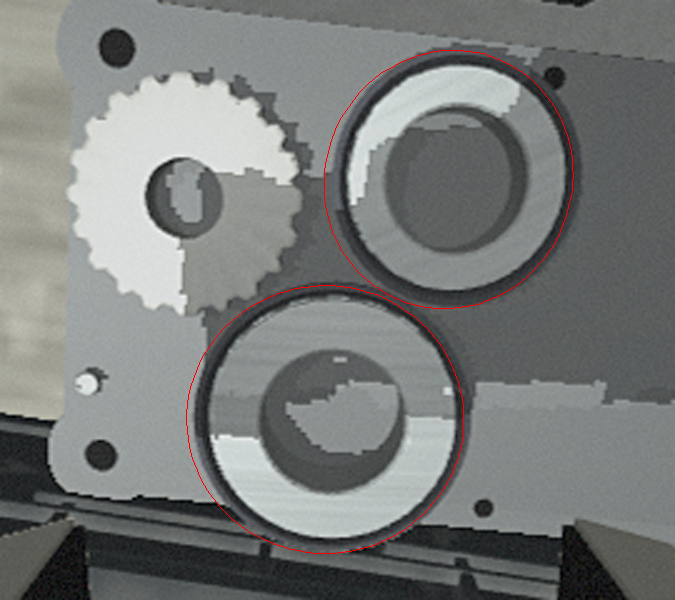

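The prediction from the fixed cameras and the wrist view differ by about 2 mm in y, which is within calibration. I'll go by the wrist view and look again closer.

To row units: 20 mm is 0.32, 16 mm is 0.256.

Call:
{"fn": "step_hand", "kwargs": {
  "motion": {"x":[0.016,0.016,0,0,0,0],"y":[0.032,0.024,0,0,0,0],"z":[0.32,0.32,0.32,0.256,0,0],"spin":[0,0,0,0,0,0],"finger_gap":[1,1,1,1,1,1]}
}}

```text
clock: 4.08
tcp_pos: [497.6, -104.7, 151.2]
ee_rot: [-0.218, 3.133, -0.0]
contact_force: [-0.8, 0.1, 0.5]
width: 1.002
grasp_force: 0.0
```

```bash
python3 - <<'E'
from h import *
K,T,im,s=wcam(); print(s['tcp_pos'])
cv2.imwrite("pics/w2.png",im); 
Ti=np.linalg.inv(T); a=np.linspace(0,2*np.pi,100)
def pr(p):
    q=(Ti[:3,:3]@p.T+Ti[:3,3:]).T*[1,-1,-1]; u=q@K.T; return u[:,:2]/u[:,2:]
J=im.copy()
u=pr(np.c_[497+44*np.cos(a),-104.3+44*np.sin(a),np.full(100,116)]); cv2.polylines(J,[u.astype(int)],True,(0,0,255),1)
cv2.imwrite("pics/w2o.png",J)
E
```

```text
[ 497.59977187 -104.66589064  151.24199227]
```

View pics/w2o.png

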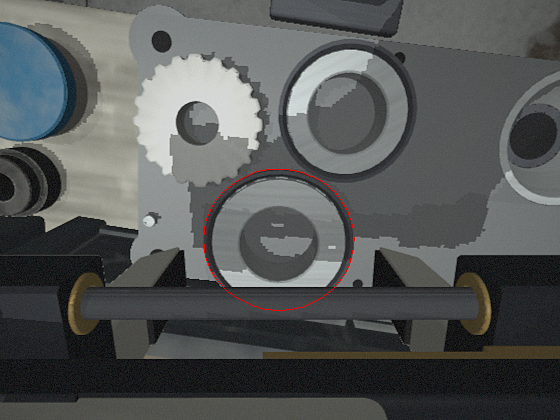

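The rim prediction fits to about 1 px and is centred between the fingers at x≈279. Now descending.

To row units: 15 mm is 0.24, 12 mm is 0.192.

Call:
{"fn": "step_hand", "kwargs": {
  "motion": {"x":[0,0,0,0,0],"y":[0,0,0,0,0],"z":[0.24,0.192,0.096,0.096,0],"spin":[0,0,0,0,0],"finger_gap":[1,1,1,1,1]}
}}

```text
clock: 4.75
tcp_pos: [497.0, -104.6, 111.3]
ee_rot: [0.218, -3.133, -0.0]
contact_force: [0.3, 0.2, 0.5]
width: 0.998
grasp_force: 0.0
```

Call:
{"fn": "step_hand", "kwargs": {
  "motion": {"x":[0,0,0],"y":[0,0,0],"z":[0.096,0.096,0],"spin":[0,0,0],"finger_gap":[1,1,1]}
}}

```text
clock: 5.12
tcp_pos: [496.9, -104.5, 99.3]
ee_rot: [0.218, -3.133, -0.0]
contact_force: [0.1, -0.2, 0.7]
width: 0.997
grasp_force: 0.0
```

Call:
{"fn": "step_hand", "kwargs": {
  "motion": {"x":[0,0,0,0],"y":[0,0,0,0],"z":[0,0,0,0],"spin":[0,0,0,0],"finger_gap":[0.9,0.9,0.9,0.9]},
  "grip_force": 5
}}

```text
clock: 5.62
tcp_pos: [497.2, -104.6, 99.7]
ee_rot: [0.218, -3.134, -0.0]
contact_force: [0.1, -0.2, -2.7]
width: 0.952
grasp_force: 5.0
```

```bash
python3 - <<'E'
from h import *
wlook("w3",[116],n=80)
s=bot.state()
for p in [(503,-100),(504,-60),(500,60),(473,151.7)]: print(p,tofs(s,[*p,99]))
E
```

```text
tcp [ 497.2 -104.6   99.7] F [ 0.1 -0.2 -2.7]
(305.3221435546875, 109.67637634277344) [(116, [421.3, -104.4], [10.6, 25.1])]
(182.80726623535156, 119.92044067382812) [(116, [432.4, -151.2], [44.4, 57.6])]
(168.45140075683594, 126.77984619140625) [(116, [435.1, -156.7], [23.4, 23.6])]
(503, -100) [-6.4  3.7  0.7]
(504, -60) [-13.   43.2   0.7]
(500, 60) [-25.6 162.6   0.7]
(473, 151.7) [-11.6 257.1   0.7]
```

To row units: 13 mm is 0.208, -4 mm is -0.064.

Call:
{"fn": "step_hand", "kwargs": {
  "motion": {"x":[-0.048,-0.064,-0.032,-0.032,-0.032,0],"y":[0.016,0.032,0.208,0.208,0.208,0],"z":[0,0,0,0,0,0],"spin":[0,0,0,0,0,0],"finger_gap":[0.9,0.9,0.9,0.9,0.9,0.9]}
}}

```text
clock: 6.42
tcp_pos: [504.4, -59.0, 99.8]
ee_rot: [-0.223, 3.134, 0.002]
contact_force: [0.2, -0.0, -0.5]
width: 0.953
grasp_force: 5.0
```

Call:
{"fn": "step_hand", "kwargs": {
  "motion": {"x":[-0.032,-0.016,-0.032,-0.016,-0.032,-0.016,-0.032,-0.016,0],"y":[0.24,0.24,0.24,0.24,0.24,0.24,0.224,0.224,0],"z":[0,0,0,0,0,0,0,0,0],"spin":[0,0,0,0,0,0,0,0,0],"finger_gap":[0.9,0.9,0.9,0.9,0.9,0.9,0.9,0.9,0.9]}
}}

```text
clock: 7.55
tcp_pos: [499.7, 59.2, 99.7]
ee_rot: [-0.222, 3.134, 0.001]
contact_force: [-0.2, 1.9, 0.5]
width: 0.953
grasp_force: 5.0
```

```bash
python3 - <<'E'
from h import *
s=wlook("w4",[87,89],n=80)
s=bot.state(); print(tofs(s,[471.4,153.5,99]))
cv2.imwrite("pics/top1.png",optics.read_camera("top"));cv2.imwrite("pics/sc1.png",optics.read_camera("scene"))
cv2.imwrite("pics/m1.png",np.hstack([cv2.imread("pics/w4.png")[:,140:],cv2.imread("pics/top1.png")[130:270,170:400].repeat(3,0).repeat(3,1)[:,:380][:420] if 0 else cv2.resize(cv2.imread("pics/top1.png")[130:270,170:400],(380,230)).__class__ and cv2.copyMakeBorder(cv2.resize(cv2.imread("pics/top1.png")[130:270,170:400],(380,231)),0,189,0,0,cv2.BORDER_CONSTANT)]))
E
```

```text
tcp [499.7  59.2  99.7] F [-0.2  1.9  0.5]
(366.98828125, 13.892849922180176) [(87, [379.5, 81.3], [3.1, 9.4]), (89, [380.0, 80.9], [3.1, 9.3])]
(298.2616882324219, 86.83749389648438) [(87, [415.6, 56.8], [67.6, 75.6]), (89, [415.8, 56.7], [66.9, 74.8])]
[14.8 98.3  0.8]
```

View pics/m1.png

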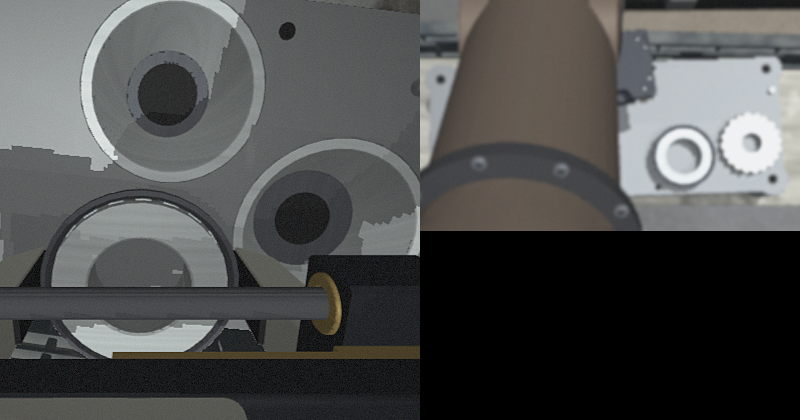

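The bearing stands squarely between the fingers. The small cup is at about (313,88) in the full image, and the large cup's ring is visible at upper right with its top outer edge at (485,139) and left outer edge at (373,225).

```bash
cat >> h.py <<'E'
def rings(im,K,T,z,guesses,rmax=60):
    "fit a circle to inner edge of white ring: radial search from guess centre"
    from scipy.optimize import least_squares
    Ti=np.linalg.inv(T); out=[]
    g=cv2.GaussianBlur(im.min(2),(0,0),1).astype(np.float32)
    for (cx,cy,r0) in guesses:
        pts=[]
        for a in np.linspace(0,2*np.pi,180,endpoint=False):
            r=np.arange(r0-7,r0+7,.2); P=np.c_[cx+r*np.cos(a),cy+r*np.sin(a),np.full(len(r),z)]
            q=((P-T[:3,3])@T[:3,:3])*[1,-1,-1]; u=q@K.T; u=(u[:,:2]/u[:,2:]).astype(np.float32)
            if u.min()<2 or u[:,0].max()>557 or u[:,1].max()>245: continue
            v=cv2.remap(g,u[:,0].reshape(1,-1),u[:,1].reshape(1,-1),cv2.INTER_LINEAR)[0]; d=np.gradient(v)
            i=d.argmin()   # outer edge: bright to dark
            if d[i]<-1.5: pts.append(P[i,:2])
        pts=np.array(pts)
        f=least_squares(lambda x:np.hypot(pts[:,0]-x[0],pts[:,1]-x[1])-x[2],[cx,cy,r0],loss='soft_l1',f_scale=.5)
        res=np.abs(f.fun); out.append((f.x.round(2),len(pts),np.median(res).round(2)))
    return out
E
python3 - <<'E'
from h import *
K,T,_,s=wcam(); im=cv2.imread("pics/w4.png")
for z in(86,88,90): print(z,rings(im,K,T,z,[(414.5,63,39),(471.4,153.5,46)]))
E
```

```text
86 [(array([414.36,  61.34,  42.31]), 145, np.float64(0.08)), (array([473.08, 153.22,  49.6 ]), 71, np.float64(0.09))]
88 [(array([414.48,  61.17,  41.83]), 143, np.float64(0.07)), (array([472.57, 151.99,  49.03]), 69, np.float64(0.08))]
90 [(array([414.64,  61.02,  41.33]), 143, np.float64(0.08)), (array([472.  , 150.75,  48.44]), 67, np.float64(0.08))]
```

The fit residual is 0.08 mm, and the cup spacing matches (106.5 mm) when the face is at z = 90. That puts the large cup at (472.0, 150.8) and the small cup at (414.6, 61.0). Sliding the large bearing over its cup.

To row units: 12 mm is 0.192, 10 mm is 0.16.

Call:
{"fn": "step_hand", "kwargs": {
  "motion": {"x":[0.032,0.032,0.032,0.032,0.032,0.032,0.016,0.016,0,0],"y":[0.192,0.192,0.192,0.192,0.192,0.192,0.192,0.16,0,0],"z":[0,0,0,0,0,0,0,0,0,0],"spin":[0,0,0,0,0,0,0,0,0,0],"finger_gap":[0.9,0.9,0.9,0.9,0.9,0.9,0.9,0.9,0.9,0.9]}
}}

```text
clock: 9.0
tcp_pos: [473.1, 148.4, 99.8]
ee_rot: [-0.218, 3.134, 0.0]
contact_force: [0.2, 0.3, -0.3]
width: 0.9
grasp_force: 0.0
```

```bash
python3 - <<'E'
from h import *
K,T,im,s=wcam(); cv2.imwrite("pics/w5.png",im); print(tofs(s,[472,150.8,99]))
E
```

```text
[0.7 2.6 0.8]
```

View pics/w5.png

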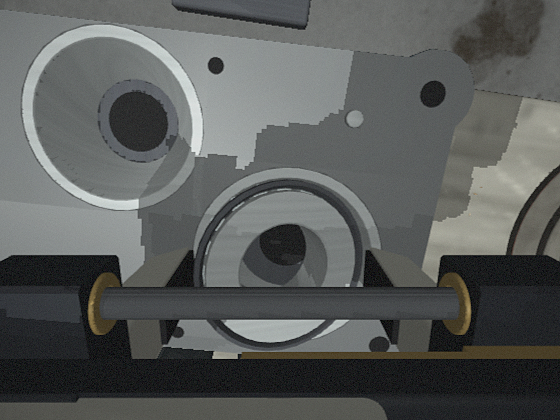

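The bearing has tipped into the cup and is slightly cocked, with its left (−y, trailing) side high; the grip has let go of it. I'll rise, narrow the fingers to about 50 mm, centre them and press both sides.

To row units: -20 mm is -0.32, -15 mm is -0.24.

Call:
{"fn": "step_hand", "kwargs": {
  "motion": {"x":[0,0,0.0112,0,0,0],"y":[0,0,0.0416,0,0,0],"z":[-0.24,-0.32,0,0,0,0],"spin":[0,0,0,0,0,0],"finger_gap":[0.9,0.9,0.56,0.56,0.56,0.56]}
}}

```text
clock: 9.8
tcp_pos: [471.6, 150.8, 134.3]
ee_rot: [0.218, -3.133, 0.001]
contact_force: [0.7, 0.1, 0.3]
width: 0.568
grasp_force: 0.0
```

Call:
{"fn": "step_hand", "kwargs": {
  "motion": {"x":[0,0,0,0],"y":[0,0,0,0],"z":[0.128,0.096,0.08,0],"spin":[0,0,0,0],"finger_gap":[0.56,0.56,0.56,0.56]}
}}

```text
clock: 10.3
tcp_pos: [471.5, 150.8, 115.2]
ee_rot: [0.218, -3.133, 0.001]
contact_force: [-0.3, 1.3, 0.1]
width: 0.561
grasp_force: 0.0
```

Call:
{"fn": "step_hand", "kwargs": {
  "motion": {"x":[0,0,0,0],"y":[0,0,0,0],"z":[0.064,0.064,0.048,0],"spin":[0,0,0,0],"finger_gap":[0.56,0.56,0.56,0.56]}
}}

```text
clock: 10.8
tcp_pos: [471.9, 151.0, 104.6]
ee_rot: [-0.218, 3.134, 0.0]
contact_force: [0.3, 0.8, 0.8]
width: 0.556
grasp_force: 0.3
```

To row units: 3 mm is 0.048, 2 mm is 0.032.

Call:
{"fn": "step_hand", "kwargs": {
  "motion": {"x":[0,0,0],"y":[0,0,0],"z":[0.048,0.032,0],"spin":[0,0,0],"finger_gap":[0.56,0.56,0.56]}
}}

```text
clock: 11.18
tcp_pos: [471.5, 150.9, 99.4]
ee_rot: [0.218, -3.133, 0.0]
contact_force: [0.1, 0.2, -0.5]
width: 0.558
grasp_force: 0.0
```

Call:
{"fn": "step_hand", "kwargs": {
  "motion": {"x":[0,0,0],"y":[0,0,0],"z":[0.032,0.016,0],"spin":[0,0,0],"finger_gap":[0.56,0.56,0.56]}
}}

```text
clock: 11.55
tcp_pos: [471.9, 151.0, 97.1]
ee_rot: [-0.218, 3.134, 0.0]
contact_force: [-0.8, 0.1, 6.3]
width: 0.56
grasp_force: 3.2
```

To row units: 1.5 mm is 0.024.

Call:
{"fn": "step_hand", "kwargs": {
  "motion": {"x":[0,0],"y":[0,0],"z":[0.024,0],"spin":[0,0],"finger_gap":[0.56,0.56]}
}}

```text
clock: 11.8
tcp_pos: [472.0, 151.1, 96.9]
ee_rot: [-0.218, 3.134, 0.002]
contact_force: [-8.2, -2.4, 27.9]
width: 0.557
grasp_force: 13.5
```

Call:
{"fn": "step_hand", "kwargs": {
  "motion": {"x":[0,0],"y":[0,0],"z":[0.016,0],"spin":[0,0],"finger_gap":[0.56,0.56]}
}}

```text
clock: 12.05
tcp_pos: [472.1, 151.1, 96.7]
ee_rot: [-0.218, 3.133, 0.003]
contact_force: [-11.9, -4.3, 40.6]
width: 0.562
grasp_force: 20.6
```

To row units: 30 mm is 0.48, -10 mm is -0.16.

Call:
{"fn": "step_hand", "kwargs": {
  "motion": {"x":[0,0,0.48,0,0,0,0,0,0,0],"y":[0,0,0,0,0,0,0,0,0,0],"z":[-0.104,-0.16,0,0,0,0,0.096,0.08,0.024,0],"spin":[0,0,0,0,0,0,0,0,0,0],"finger_gap":[0.56,0.56,0,0,0,0,0,0,0,0]}
}}

```text
clock: 13.3
tcp_pos: [442.1, 146.8, 98.0]
ee_rot: [0.218, -3.134, 0.0]
contact_force: [-0.7, -0.6, 0.5]
width: 0.006
grasp_force: 0.0
```

Call:
{"fn": "step_hand", "kwargs": {
  "motion": {"x":[0,0,0],"y":[0,0,0],"z":[0.024,0.016,0],"spin":[0,0,0],"finger_gap":[0,0,0]}
}}

```text
clock: 13.68
tcp_pos: [442.3, 146.9, 96.7]
ee_rot: [-0.218, 3.134, 0.001]
contact_force: [-5.1, -1.9, 15.8]
width: 0.005
grasp_force: 8.2
```

To row units: -30 mm is -0.48, -10 mm is -0.16.

Call:
{"fn": "step_hand", "kwargs": {
  "motion": {"x":[0,-0.48,-0.48,0,0,0],"y":[0,0,0,0,0,0],"z":[-0.16,0,0,0,0.096,0],"spin":[0,0,0,0,0,0],"finger_gap":[0,0,0,0,0,0]}
}}

```text
clock: 14.42
tcp_pos: [500.1, 155.0, 99.2]
ee_rot: [0.219, -3.132, 0.0]
contact_force: [0.2, 0.6, 0.1]
width: 0.006
grasp_force: 0.0
```

Call:
{"fn": "step_hand", "kwargs": {
  "motion": {"x":[0,0],"y":[0,0],"z":[0.048,0],"spin":[0,0],"finger_gap":[0,0]}
}}

```text
clock: 14.68
tcp_pos: [501.2, 155.2, 96.9]
ee_rot: [0.218, -3.134, -0.001]
contact_force: [-1.2, -0.2, 3.7]
width: 0.007
grasp_force: 1.5
```

The push on the large bearing's two x sides met it at z 96.7 and 96.9, so it is level and home. One more small press, then on to the small bearing.

To row units: -38 mm is -0.608, -15 mm is -0.24.

Call:
{"fn": "step_hand", "kwargs": {
  "motion": {"x":[0,0,0,0],"y":[0,0,0,0],"z":[0.024,0,-0.24,-0.608],"spin":[0,0,0,0],"finger_gap":[0,0,0,0]}
}}

```text
clock: 15.18
tcp_pos: [500.3, 154.8, 147.9]
ee_rot: [0.218, -3.131, 0.002]
contact_force: [0.1, -0.1, 0.2]
width: 0.005
grasp_force: 0.0
```

Call:
{"fn": "step_hand", "kwargs": {
  "motion": {"x":[0.2032,0.2032,0.2032,0.2032,0.2032,0.2032,0.2032,0.2032,0.2032],"y":[-0.3904,-0.3904,-0.3904,-0.3904,-0.3904,-0.3904,-0.3904,-0.3904,-0.3904],"z":[0,0,0,0,0,0,0,0,0],"spin":[0,0,0,0,0,0,0,0,0],"finger_gap":[0.4,0.4,0.6,0.87,0.87,0.87,0.87,0.87,0.87]}
}}

```text
clock: 16.3
tcp_pos: [417.4, -79.5, 147.9]
ee_rot: [0.217, -3.133, -0.0]
contact_force: [0.1, 0.5, -0.1]
width: 0.866
grasp_force: 0.0
```

Call:
{"fn": "step_hand", "kwargs": {
  "motion": {"x":[0,0,0,0,0],"y":[0,0,0,0,0],"z":[0,0,0,0,0],"spin":[0.105,0.105,0.105,0.105,0],"finger_gap":[0.87,0.87,0.87,0.87,0.87]}
}}

```text
clock: 16.92
tcp_pos: [417.9, -78.5, 147.9]
ee_rot: [-0.808, -3.035, 0.0]
contact_force: [-0.2, 0.8, -0.5]
width: 0.871
grasp_force: 0.0
```

```bash
python3 - <<'E'
from h import *
K,T,im,s=wcam(); print(s['tcp_pos'],tofs(s,[418.5,-78.1,100]))
Ti=np.linalg.inv(T); a=np.linspace(0,2*np.pi,100)
J=im.copy()
P=np.c_[418.5+37*np.cos(a),-78.1+37*np.sin(a),np.full(100,116)]
q=((P-T[:3,3])@T[:3,:3])*[1,-1,-1]; u=q@K.T; u=u[:,:2]/u[:,2:]
cv2.polylines(J,[u.astype(int)],True,(0,0,255),1)
t=optics.read_camera("top");cv2.imwrite("pics/top2.png",t)
cv2.imwrite("pics/m2.png",np.hstack([J,cv2.copyMakeBorder(t[150:265,170:400],0,305,0,0,cv2.BORDER_CONSTANT)]))
E
```

```text
[417.9157125  -78.50794821 147.88576678] [-0.3  0.7 47.9]
```

View pics/m2.png

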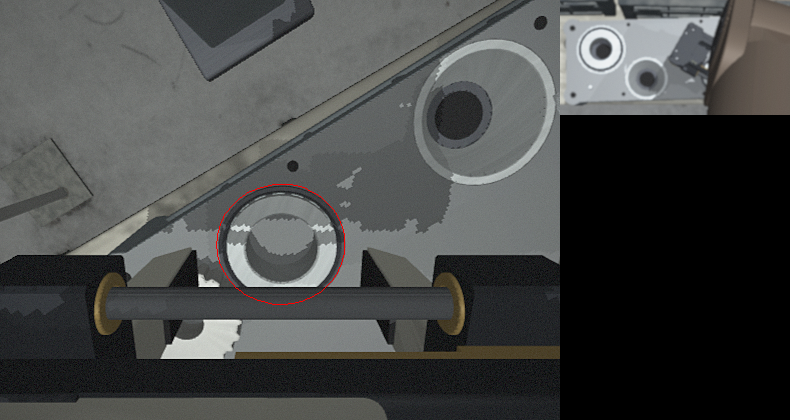

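The prediction (red) fits the small bearing's rim (x 218–344). By calculation the finger clears the gear by about 10 mm. The large bearing looks concentric in its cup. Descending and gripping lightly.

To row units: 15 mm is 0.24, 12 mm is 0.192.

Call:
{"fn": "step_hand", "kwargs": {
  "motion": {"x":[-0.0048,0,0,0,0],"y":[0.0112,0,0,0,0],"z":[0.24,0.192,0.08,0.08,0],"spin":[0,0,0,0,0],"finger_gap":[0.87,0.87,0.87,0.87,0.87]}
}}

```text
clock: 17.65
tcp_pos: [419.3, -77.8, 111.0]
ee_rot: [-0.809, -3.035, 0.0]
contact_force: [-0.5, -1.0, -0.0]
width: 0.876
grasp_force: 0.0
```

Call:
{"fn": "step_hand", "kwargs": {
  "motion": {"x":[0,0,0,0,0,0],"y":[0,0,0,0,0,0],"z":[0.096,0.096,0,0,0,0],"spin":[0,0,0,0,0,0],"finger_gap":[0.87,0.87,0.75,0.75,0.75,0.75]},
  "grip_force": 5
}}

```text
clock: 18.4
tcp_pos: [419.4, -77.7, 99.3]
ee_rot: [0.809, 3.036, 0.0]
contact_force: [0.0, -0.0, -1.9]
width: 0.798
grasp_force: 5.0
```

```bash
python3 - <<'E'
from h import *
s=bot.state(); print(tofs(s,[414.6,20,100]),tofs(s,[414.6,61,100]))
E
```

```text
[52.8 82.3 -0.7] [ 73.2 117.9  -0.7]
```

To row units: 14 mm is 0.224, 12 mm is 0.192.

Call:
{"fn": "step_hand", "kwargs": {
  "motion": {"x":[0.144,0.144,0.144,0.144,0.144,0.128,0],"y":[0.224,0.224,0.224,0.224,0.224,0.192,0],"z":[0,0,0,0,0,0,0],"spin":[0,0,0,0,0,0,0],"finger_gap":[0.75,0.75,0.75,0.75,0.75,0.75,0.75]}
}}

```text
clock: 19.27
tcp_pos: [414.3, 20.7, 99.2]
ee_rot: [0.806, 3.036, 0.0]
contact_force: [-0.7, -1.1, -1.6]
width: 0.8
grasp_force: 5.0
```

Call:
{"fn": "step_hand", "kwargs": {
  "motion": {"x":[0.112,0.112,0.0992,0,0],"y":[0.192,0.192,0.1904,0,0],"z":[0,0,0,0,0],"spin":[0,0,0,0,0],"finger_gap":[0.75,0.75,0.75,0.75,0.75]}
}}

```text
clock: 19.9
tcp_pos: [414.5, 60.8, 99.2]
ee_rot: [-0.809, -3.036, 0.0]
contact_force: [-0.6, -0.1, -1.9]
width: 0.804
grasp_force: 5.0
```

```bash
python3 - <<'E'
from h import *
K,T,im,s=wcam(); cv2.imwrite("pics/w6.png",im); print(tofs(s,[414.6,61,99]))
E
```

```text
[0.  0.2 0.2]
```

View pics/w6.png

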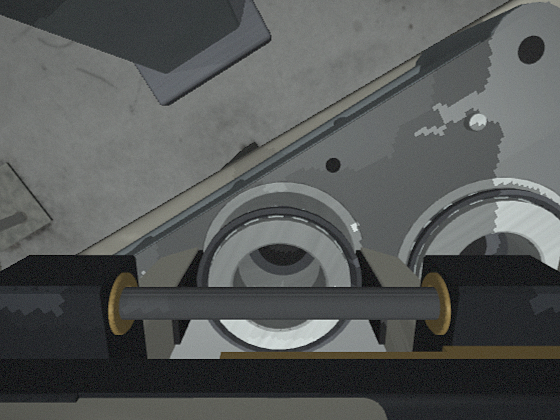

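The bearing is over the small cup at about (281,278), still lightly held. Lowering it 5 mm and releasing, then pressing.

To row units: 3 mm is 0.048, 2 mm is 0.032.

Call:
{"fn": "step_hand", "kwargs": {
  "motion": {"x":[0,0,0,0,0],"y":[0,0,0,0,0],"z":[0.048,0.032,0,0,0],"spin":[0,0,0,0,0],"finger_gap":[0.75,0.75,0.87,0.87,0.87]},
  "grip_force": 3
}}

```text
clock: 20.58
tcp_pos: [414.4, 60.7, 94.2]
ee_rot: [-0.809, -3.035, 0.0]
contact_force: [0.2, -0.1, -0.8]
width: 0.868
grasp_force: 0.0
```

Call:
{"fn": "step_hand", "kwargs": {
  "motion": {"x":[0,0,0,0,0,0,0,0,0,0],"y":[0,0,0,0,0,0,0,0,0,0],"z":[-0.32,-0.32,0,0,0,0.16,0.16,0.08,0.08,0],"spin":[0,0,0,0,0,0,0,0,0,0],"finger_gap":[0.87,0.5,0.5,0.5,0.5,0.5,0.5,0.5,0.5,0.5]}
}}

```text
clock: 21.82
tcp_pos: [414.4, 60.9, 103.9]
ee_rot: [-0.809, -3.035, 0.001]
contact_force: [-0.3, 0.3, -0.5]
width: 0.5
grasp_force: 0.0
```

To row units: 3 mm is 0.048, 2 mm is 0.032.

Call:
{"fn": "step_hand", "kwargs": {
  "motion": {"x":[0,0,0],"y":[0,0,0],"z":[0.048,0.032,0],"spin":[0,0,0],"finger_gap":[0.5,0.5,0.5]}
}}

```text
clock: 22.2
tcp_pos: [414.5, 61.0, 99.2]
ee_rot: [-0.809, -3.036, 0.0]
contact_force: [-0.1, -0.3, 0.8]
width: 0.497
grasp_force: 0.0
```

Call:
{"fn": "step_hand", "kwargs": {
  "motion": {"x":[0,0,0],"y":[0,0,0],"z":[0.032,0.016,0],"spin":[0,0,0],"finger_gap":[0.5,0.5,0.5]}
}}

```text
clock: 22.58
tcp_pos: [414.8, 61.1, 96.9]
ee_rot: [0.809, 3.036, 0.002]
contact_force: [-4.6, -0.9, 16.0]
width: 0.5
grasp_force: 8.3
```

Call:
{"fn": "step_hand", "kwargs": {
  "motion": {"x":[0,0],"y":[0,0],"z":[0.024,0],"spin":[0,0],"finger_gap":[0.5,0.5]}
}}

```text
clock: 22.82
tcp_pos: [414.8, 61.1, 96.5]
ee_rot: [-0.81, -3.035, -0.004]
contact_force: [-12.1, -1.9, 47.7]
width: 0.498
grasp_force: 23.5
```

To row units: 27 mm is 0.432, -10 mm is -0.16.

Call:
{"fn": "step_hand", "kwargs": {
  "motion": {"x":[0,0,0.432,0,0,0,0,0],"y":[0,0,0,0,0,0,0,0],"z":[-0.096,-0.16,0,0,0,0.128,0.08,0],"spin":[0,0,0,0,0,0,0,0],"finger_gap":[0.5,0.5,0,0,0,0,0,0]}
}}

```text
clock: 23.82
tcp_pos: [391.2, 74.1, 97.2]
ee_rot: [-0.81, -3.035, 0.001]
contact_force: [-0.5, -0.4, -0.2]
width: 0.003
grasp_force: 0.0
```

Call:
{"fn": "step_hand", "kwargs": {
  "motion": {"x":[0,0,0],"y":[0,0,0],"z":[0.032,0.016,0],"spin":[0,0,0],"finger_gap":[0,0,0]}
}}

```text
clock: 24.2
tcp_pos: [391.4, 74.2, 96.1]
ee_rot: [-0.81, -3.035, -0.002]
contact_force: [-9.1, -4.2, 41.8]
width: 0.005
grasp_force: 20.5
```

Call:
{"fn": "step_hand", "kwargs": {
  "motion": {"x":[0,-0.432,-0.432,0,0,0],"y":[0,0,0,0,0,0],"z":[-0.16,0,0,0,0.112,0],"spin":[0,0,0,0,0,0],"finger_gap":[0,0,0,0,0,0]}
}}

```text
clock: 24.95
tcp_pos: [437.1, 47.8, 97.2]
ee_rot: [-0.808, -3.035, 0.001]
contact_force: [-0.4, -0.5, 0.3]
width: 0.006
grasp_force: 0.0
```

Call:
{"fn": "step_hand", "kwargs": {
  "motion": {"x":[0,0,0],"y":[0,0,0],"z":[0.032,0.016,0],"spin":[0,0,0],"finger_gap":[0,0,0]}
}}

```text
clock: 25.32
tcp_pos: [437.4, 47.9, 96.2]
ee_rot: [-0.808, -3.034, -0.003]
contact_force: [-10.6, -0.9, 37.4]
width: 0.005
grasp_force: 18.7
```

Both sides stop at about 96.15 under equal force, so the small bearing is level. Retreating for a final look.

The rows are not in the units I measure in: shifts go in shares of 62.5 mm and turns go in shares of pi/2 rad. I convert before sending: -50 mm is -0.8, -40 mm is -0.64.

Call:
{"fn": "step_hand", "kwargs": {
  "motion": {"x":[0,0,0,0.192,0.192,0.192,0.192,0.192,0.192,0.192],"y":[0,0,0,0.4,0.4,0.4,0.4,0.4,0.4,0.4],"z":[-0.32,-0.64,-0.8,0,0,0,0,0,0,0],"spin":[0,0,0,0,0,0,0,0,0,0],"finger_gap":[0.3,0.3,0.3,0.3,0.3,0.3,0.3,0.3,0.3,0.3]}
}}

```text
clock: 26.58
tcp_pos: [451.6, 242.4, 204.5]
ee_rot: [-0.808, -3.035, 0.0]
contact_force: [0.1, -0.1, -0.0]
width: 0.303
grasp_force: 0.0
```

Call:
{"fn": "step_hand", "kwargs": {
  "motion": {"x":[0.32,0.32,0.32,0.32,0.32,0,0],"y":[0.4,0.4,0.4,0.4,0.4,0,0],"z":[0,0,0,0,0,0,0],"spin":[0,0,0,0,0,0,0],"finger_gap":[0.3,0.3,0.3,0.3,0.3,0.3,0.3]}
}}

```text
clock: 27.45
tcp_pos: [427.6, 398.8, 204.4]
ee_rot: [-0.809, -3.036, 0.002]
contact_force: [-0.0, -0.4, -0.4]
width: 0.303
grasp_force: 0.0
```

```bash
python3 - <<'E'
from h import *
t=optics.read_camera("top");s=optics.read_camera("scene")
cv2.imwrite("pics/fin.png",np.vstack([cv2.resize(t[155:265,165:405],(720,330),interpolation=2),cv2.resize(s[130:310,200:360],(240,270),interpolation=2).repeat(1,0) if 0 else cv2.copyMakeBorder(cv2.resize(s[130:310,190:370],(270,270),interpolation=2),0,0,0,450,cv2.BORDER_CONSTANT)]))
for k,uv in dict(cl=(211,199),cs=(256,227.6),g=(370.6,215.9)).items(): print(k,ell(t,uv,9))
for k,uv in dict(cl=(247.8,259),cs=(296.9,233),g=(327.7,152)).items(): print(k,ell(s,uv,9))
a=tri((370.65,215.9),(327.7,152))
for n in("top","scene"):
  for c in((473.3,151.7),(416.1,61.6)): print(n,proj(n,[[*c,86.4],[*c,93.4]]).round(1))
E
```

```text
cl [(array([213.2, 200. ]), array([41.4, 45.2])), (array([210.6, 198.6]), array([36.7, 37.3])), (array([210.2, 198.4]), array([25.4, 26.3]))]
cs [(array([256.1, 227.6]), array([30.3, 30.5])), (array([255.8, 227.4]), array([23.7, 24.1])), (array([254. , 227.9]), array([41.9, 44.9]))]
g [(array([370.5, 215.9]), array([34. , 34.7])), (array([370.6, 215.7]), array([13. , 13.7]))]
cl [(array([247.2, 258.2]), array([44.2, 53.7])), (array([248.5, 256.2]), array([33.6, 40.9])), (array([247.5, 256.1]), array([22.2, 27.4]))]
cs [(array([296.3, 234.5]), array([30.1, 46. ])), (array([297. , 230.5]), array([24.9, 33.1])), (array([297. , 230.3]), array([18.7, 24.1]))]
g [(array([327.7, 152.2]), array([19.5, 30.9])), (array([327.9, 151.9]), array([ 8.4, 12.3]))]
top [[211.  199. ]
 [210.5 198.6]]
top [[256.1 227.7]
 [256.  227.4]]
scene [[247.8 258.9]
 [247.6 256.5]]
scene [[296.8 233.1]
 [296.9 230.7]]
```

View pics/fin.png

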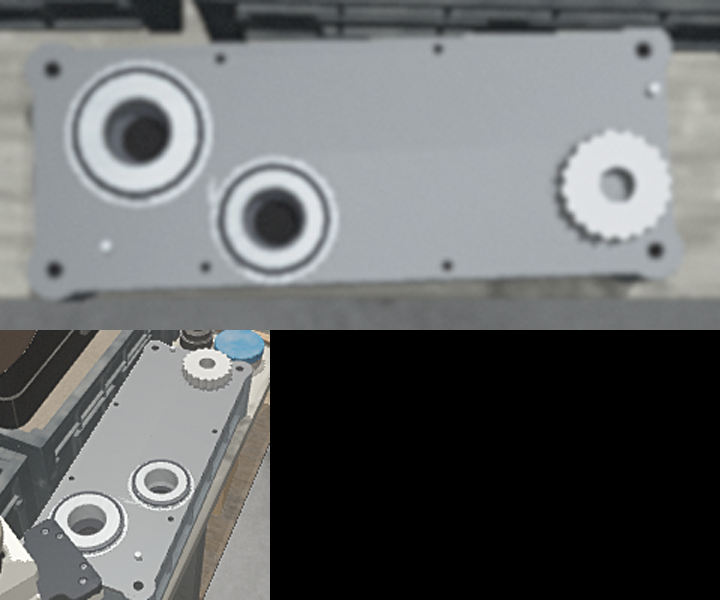

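Both bearings are concentric in their cups, and their centres match the predicted rim at +7 mm to within about 0.5 px (1 px at one edge the arm partly hides). The gear is where it was.

```bash
python3 -c "
from cell import bot, optics
print(bot.job_done())"
```

```text
the job is handed in; nothing more can be done
None
```

Both taper bearings were slid into their own cups and pressed home, level and central by contact heights and a final camera check. The gear is where it was, and the job was handed in at about 27.5 s of the 67 s limit. The small bearing was not left to tip in: the light grip carried its weight across the cup mouth, never above face height, then lowered and released it.

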